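# Find the pitch leaf that fits the jack screw

### The arm

A 6-joint arm with a two-finger parallel gripper is mounted at the origin on the work surface. World frame = base frame: x ahead of the robot, y to its left, z up, the work surface at z = 0. Lengths are in m, angles in rad, forces in N, time in s.
With the tool pointing down it reaches from about 0.3 to 0.775 m from the base axis. Payload 14.6 kg.
Tool frame: the origin (TCP) lies at the very end of the fingers, on their centre line; the grasp point (between the pads) lies 19 mm behind it; z points along the fingers, y is the line along which they close (so a half turn about z gives the same grasp; the last joint's range is limited). The gripper opens to 85 mm and grips with 20 to 120 N. Pads are 22 mm wide; open, the fingers measure 114 mm over their backs; the gripper's body (76 mm by 85 mm) begins 54 mm behind the grasp point. The pads swing forward as they close: fully open they stand 13 mm farther back than shut.
Start: joints at [1.258, 0.3, 1.521, -0, 1.321, -0.067], TCP at [0.134, 0.533, 0.199] pointing down, gripper open.
Joint ranges: [-3.03, 3.03], [-0.79, 2.21], [0.23, 2.52], [-1.04, 4.18], [0, 3.07], [-2.55, 2.55]. Speed limits (rad/s): [2.22, 2.22, 2.57, 3.14, 3.14, 3.14].

### API

Orientations are given as a unit quaternion [w, x, y, z].
In Python, from plant import ctrl, grip, telemetry, eyes, order gives the robot as it stands. Calls block until the motion is done:
- ctrl.move_pose(position, orientation): joint-space move of the TCP to a pose.
- ctrl.servo_line(position, vel=0.15, ori=None, max_force=None): straight line of the TCP; ori=None keeps the orientation; vel is the mean speed in m/s. With max_force (N) it stops when the force on the tool has changed by that much, and returns True; else False.
- ctrl.move_joints(angles): joint-space move.
- grip(opening, grasp_force=None): finger opening in m; grasp_force is the grip in N (None keeps the last); returns when the fingers have stopped.
- ctrl.sleep(seconds).
- ctrl.solve_ik(position, orientation): joint angles nearest the present ones, or None.
- telemetry.sense(): the state.
- eyes.get_image(name): name is "scene" or "top" or "wrist"; returns a dict with "image" (480x640x3 uint8, red, green, blue), "fovy" (degrees; the focal length in pixels is half the picture's height over the tangent of half this angle, whatever the lens; pixels are square), "cx", "cy" (the principal point, pixels), "T" (4x4, takes a point from camera to world coordinates); the wrist camera has in their place "tool_from_camera" (4x4, takes a point from camera to tool coordinates, whose origin is the TCP and whose axes are the flange's). Camera axes: x right, y up, looking along -z (the intrinsics and any distortion apply to the point x, -y, -z); pixel columns grow to the right and rows downward; lengths in m; the calibration is good to about 2 mm. A picture is of the moment at which its call begins: read the wrist's pose just before it. There is no depth.
A pose or a line that the arm cannot do raises ctrl.IKError and nothing moves.
- order.finish_job(): hands the job in; it is judged then, once.
The state is a dict: "time": time; "joint_pos": joint angles; "qvel": joint speeds; "tau": joint torques, N m; "position": TCP position; "ee_rot": TCP orientation; "contact_force": force on the tool from outside, world axes, zero at the start; "torque": the same for the moment, N m; "grip_width": finger opening in m; "grasp_force": force on a finger pad.
Only numpy, scipy, OpenCV 4.12 (cv2) and the standard library are available. Lean on these libraries where they do the work, as an engineer would, in place of code of your own. Each camera call takes 0.05 s, during which the arm holds its last target. There are 200 camera calls.

### The job

Find out which of the three thread-pitch gauge leaves in the tray fits the jack screw clamped in the V-blocks: one at a time, lay a leaf flat on the steel rest and slide its teeth gently against the thread, feeling along for the grooves and never forcing it. Leave the leaf that seats lying flat on the rest, fully home in the middle part of the thread and let go, ready for the inspector, with the other two lying flat in the tray. Leave everything else on the bench alone.

Things in the scene. Friction and masses are not known exactly. Their poses are not given: they have to be found in the camera images.
- leaf_a: thread-pitch gauge leaf, one of three alike but for tooth pitch; one fits, which one changes. Loose, 0.1-0.2 kg. Steel 5 mm thick: a head x +18 to +50 mm, 60 mm wide in y, with six trapezoidal teeth standing 4-5 mm out from its +x edge, on a stem 22 mm wide back to x -15 mm. Origin at the underside, below the grip block; x to the teeth, z up. Starts flat in the tray, teeth away from the robot
- leaf_a_grip (a point): centre of this leaf's upright brass grip block, 24 mm (leaf x) x 16 mm (leaf y), which stands from 5 to 39 mm above the leaf's underside; this point is 28 mm above the leaf's origin
- leaf_a_edge (a point): middle of the straight edge of this leaf from which its teeth stand, at the underside: 50 mm ahead of the leaf's origin along its x
- leaf_b: thread-pitch gauge leaf, one of three alike but for tooth pitch; one fits, which one changes. Loose, 0.1-0.2 kg. Steel 5 mm thick: a head x +18 to +50 mm, 60 mm wide in y, with six trapezoidal teeth standing 4-5 mm out from its +x edge, on a stem 22 mm wide back to x -15 mm. Origin at the underside, below the grip block; x to the teeth, z up. Starts flat in the tray, teeth away from the robot
- leaf_b_grip (a point): centre of this leaf's upright brass grip block, 24 mm (leaf x) x 16 mm (leaf y), which stands from 5 to 39 mm above the leaf's underside; this point is 28 mm above the leaf's origin
- leaf_b_edge (a point): middle of the straight edge of this leaf from which its teeth stand, at the underside: 50 mm ahead of the leaf's origin along its x
- leaf_c: thread-pitch gauge leaf, one of three alike but for tooth pitch; one fits, which one changes. Loose, 0.1-0.2 kg. Steel 5 mm thick: a head x +18 to +50 mm, 60 mm wide in y, with six trapezoidal teeth standing 4-5 mm out from its +x edge, on a stem 22 mm wide back to x -15 mm. Origin at the underside, below the grip block; x to the teeth, z up. Starts flat in the tray, teeth away from the robot
- leaf_c_grip (a point): centre of this leaf's upright brass grip block, 24 mm (leaf x) x 16 mm (leaf y), which stands from 5 to 39 mm above the leaf's underside; this point is 28 mm above the leaf's origin
- leaf_c_edge (a point): middle of the straight edge of this leaf from which its teeth stand, at the underside: 50 mm ahead of the leaf's origin along its x
- fixture: fixed grey base plate, 190 x 250 x 14 mm, always square to the bench, with two V-blocks and clamp yokes holding one jack screw, its axis along y, and a flat rest on the robot's side. Origin on the bench below the middle of the screw; x points from the rest to the screw. V-blocks and yokes lie beyond 80 mm either way along y and reach up to 100 mm
- rest_top (a point): middle of the ground-steel rest's flat top, 53.5 mm above the bench, 82 mm before the screw's axis; the top is 96 mm (x) by 150 mm (y) and ends 34 mm from the axis. A leaf lying on it with its teeth towards +x meets the thread at the height of the axis
- thread_mid (a point): on the clamped screw's axis at the middle of its thread, 56 mm above the bench. Thread 60 mm over the crests, 120 mm long between collars, grooves 4.5-5.5 mm deep and 8-10 mm apart, flanks 15 degrees. Where the grooves lie along y is not known. They are cut square to y but for the small helix lean. Steel on steel is stiff, 20-40 N/mm: push below 30 N
- home_line (a point): 30 mm from the screw's axis on the rest's side, level with the rest's top: where a leaf's edge point comes in x when the leaf is fully home, its edge on the crests. A leaf that does not fit stops 3 mm or more short anywhere along y; the right one too, unless within about 1 mm of its grooves; once in, it has 0.3 mm play at each flank
- tray: fixed plywood tray, 116 (x) x 276 (y) x 12 mm, floor 4 mm above the bench, with three compartments 104 x 78 mm side by side along y (centres at y = -86, 0, +86 mm; ribs 4 mm wide, 8 mm tall). Origin: centre of its underside. Each leaf starts in one, its origin about 20 mm on the -x side of the centre, its x along the tray's x
- screw_p: one of three steel jack screws, alike but for the pitch of the thread, axis along y, 240 mm long; one (it changes) is clamped in the fixture and is the one to check, the others lie in the rack at the back. Origin on its axis at mid-thread. Fixed
- screw_q: one of three steel jack screws, alike but for the pitch of the thread, axis along y, 240 mm long; one (it changes) is clamped in the fixture and is the one to check, the others lie in the rack at the back. Origin on its axis at mid-thread. Fixed
- screw_r: one of three steel jack screws, alike but for the pitch of the thread, axis along y, 240 mm long; one (it changes) is clamped in the fixture and is the one to check, the others lie in the rack at the back. Origin on its axis at mid-thread. Fixed
- nut: bronze flanged lifting nut standing on its flange, 96 mm across, 45 mm tall; not part of the job, leave it alone
- caliper: digital caliper lying flat, 190 mm long; not part of the job, leave it alone
- tin: white and green primer tin, 96 mm across, 105 mm tall; not part of the job, leave it alone
- spray: red spray can with a white cap, 65 mm across, 190 mm tall; not part of the job, leave it alone
- carton: white and red filter carton, 95 x 95 x 115 mm; not part of the job, leave it alone
- driver: orange-handled screwdriver lying flat, 200 mm long; not part of the job, leave it alone
Things that resemble listed ones, but are neither listed nor needed, are in the scene too. What is shaped like the leaf_c but green is not meant. What is shaped like the leaf_b but orange is not meant.

How it is judged:
At the end, for the whole second after the job is handed in: one leaf lies flat on the rest with its tooth-root edge within 1.5 mm of the screw's crests (so its teeth are fully in the grooves) and its middle within 27 mm of the middle of the thread; the other two leaves lie flat on the tray's floor; all are released and at rest (((x of leaf_a_edge in the frame of fixture between -0.0315 and -0.027 m and y of leaf_a_edge in the frame of fixture between -0.027 and 0.027 m and z of leaf_a_edge in the frame of fixture between 0.0515 and 0.0555 m and angle between each of leaf_a, leaf_b, leaf_c's own z axis and vertical below 0.05 rad and angle between the x axis of leaf_a and the x axis of fixture, either way round below 0.05 rad and x of leaf_b in the frame of tray between -0.05 and 0.05 m and y of leaf_b in the frame of tray between -0.13 and 0.13 m and z of each of leaf_b, leaf_c in the frame of tray below 0.0065 m and x of leaf_c in the frame of tray between -0.05 and 0.05 m and y of leaf_c in the frame of tray between -0.13 and 0.13 m) or (x of leaf_b_edge in the frame of fixture between -0.0315 and -0.027 m and y of leaf_b_edge in the frame of fixture between -0.027 and 0.027 m and z of leaf_b_edge in the frame of fixture between 0.0515 and 0.0555 m and angle between each of leaf_b, leaf_a, leaf_c's own z axis and vertical below 0.05 rad and angle between the x axis of leaf_b and the x axis of fixture, either way round below 0.05 rad and x of leaf_a in the frame of tray between -0.05 and 0.05 m and y of leaf_a in the frame of tray between -0.13 and 0.13 m and z of each of leaf_a, leaf_c in the frame of tray below 0.0065 m and x of leaf_c in the frame of tray between -0.05 and 0.05 m and y of leaf_c in the frame of tray between -0.13 and 0.13 m) or (x of leaf_c_edge in the frame of fixture between -0.0315 and -0.027 m and y of leaf_c_edge in the frame of fixture between -0.027 and 0.027 m and z of leaf_c_edge in the frame of fixture between 0.0515 and 0.0555 m and angle between each of leaf_c, leaf_a, leaf_b's own z axis and vertical below 0.05 rad and angle between the x axis of leaf_c and the x axis of fixture, either way round below 0.05 rad and x of leaf_a in the frame of tray between -0.05 and 0.05 m and y of leaf_a in the frame of tray between -0.13 and 0.13 m and z of each of leaf_a, leaf_b in the frame of tray below 0.0065 m and x of leaf_b in the frame of tray between -0.05 and 0.05 m and y of leaf_b in the frame of tray between -0.13 and 0.13 m)) and linear speed of each of leaf_a, leaf_b, leaf_c below 0.01 m/s); the robot touches nothing.
It fails at once if a leaf is pressed on a screw with more than 30 N (contact force between any of leaf_a, leaf_b, leaf_c and screw_p above 30 N or contact force between any of leaf_a, leaf_b, leaf_c and screw_q above 30 N or contact force between any of leaf_a, leaf_b, leaf_c and screw_r above 30 N).
It fails at once if a bystander is shifted by more than 20 mm (distance of any of nut, caliper, tin, spray, carton, driver from where it was at the start of the episode above 0.02 m).
It also fails if it takes over 72 s, if anything falls off the work surface, if the arm or the gripper's body presses on something with over 40 N, if the wrist force passes 120 N, or if a joint passes its speed limit or range.

## Working session

There is one attempt and no reset: what is moved stays moved. The work goes in short steps, each a Python script; the robot and the scene stay as the last script left them, time stands still between calls to the robot, and variables do not carry over. Pictures are saved under pics/ and viewed, at most 10 in all, crops included, and the job is handed in when it is done.

```bash
mkdir -p pics; ls
python3 - <<'E'
from plant import ctrl, grip, telemetry, eyes, order
import cv2
for n in ("top","scene"):
    d=eyes.get_image(n); cv2.imwrite(f"pics/{n}0.png",cv2.cvtColor(d["image"],cv2.COLOR_RGB2BGR))
    print(n,{k:v for k,v in d.items() if k!="image"})
d=eyes.get_image("wrist"); print({k:v for k,v in d.items() if k!="image"})
print(telemetry.sense())
E
```

```text
pics
top {'fovy': 45.65012818443453, 'cx': 318.6449267928802, 'cy': 232.1280006774456, 'T': array([[-0.00417541,  0.99204052, -0.12584983,  0.35974836],
       [-0.99995715, -0.00310224,  0.00872221,  0.00876885],
       [ 0.00826236,  0.12588086,  0.99201096,  1.66939237],
       [ 0.        ,  0.        ,  0.        ,  1.        ]])}
scene {'fovy': 43.54939409825087, 'cx': 314.0319705603736, 'cy': 243.89527994421167, 'T': array([[ 0.2225191 , -0.77418456,  0.59255677,  1.36243808],
       [ 0.97492093,  0.17433176, -0.13833878, -0.187533  ],
       [ 0.00379828,  0.60847902,  0.79356087,  1.13670934],
       [ 0.        ,  0.        ,  0.        ,  1.        ]])}
{'fovy': 70.80022170445395, 'cx': 319.7208664280367, 'cy': 241.83507122689426, 'tool_from_camera': array([[ 3.71745792e-04,  9.47972346e-01,  3.18352468e-01,
         8.06221023e-02],
       [ 9.99999796e-01, -5.17669609e-04,  3.73770487e-04,
         9.75765071e-04],
       [ 5.19125483e-04,  3.18352264e-01, -9.47972345e-01,
        -1.75253508e-01],
       [ 0.00000000e+00,  0.00000000e+00,  0.00000000e+00,
         1.00000000e+00]])}
{'time': 0.15, 'joint_pos': array([ 1.25839688e+00,  3.00339651e-01,  1.52143950e+00, -9.26166229e-06,
        1.32070999e+00, -6.65659535e-02]), 'qvel': array([ 0.00148891, -0.00218494, -0.00292282, -0.00114396,  0.00228686,
        0.00085055]), 'tau': array([ 3.57903255e-04, -5.43665886e+01, -3.61883748e+01, -1.14177524e-04,
        3.31162228e-03,  4.38550273e-05]), 'position': array([0.13377316, 0.53326739, 0.19905333]), 'ee_rot': array([-8.00210512e-05,  1.22606311e-01,  9.92455284e-01, -4.41065508e-04]), 'contact_force': array([-0.47708778,  0.31148796,  0.93733985]), 'torque': array([ 0.00359405, -0.00129192, -0.00444861]), 'grasp_force': 0.0, 'grip_width': 0.08548893312603931}
```

View pics/top0.png

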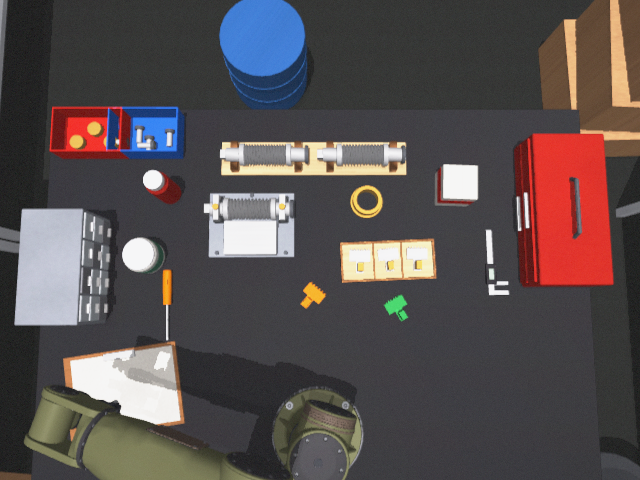

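View pics/scene0.png

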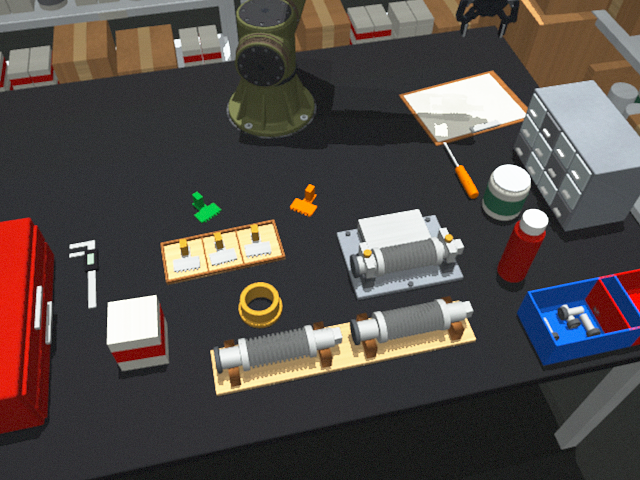

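Candidates shaped like leaves: the three with brass grips in the tray at top (361,266), (390,265), (418,265), the orange one at (313,295) and the green one at (398,307). The ones in the tray fit the description; the coloured ones are decoys. The fixture is at about (251,226), with its rest on the robot's side. The wrist camera goes over both next.

```bash
cat > h.py <<'E'
from plant import ctrl, grip, telemetry, eyes, order
import numpy as np, cv2
from scipy.spatial.transform import Rotation as R
def quat(yaw):  # tool down, tool x = -(cos,sin)yaw, tool y along leaf y
    q=(R.from_euler('z',yaw)*R.from_quat([0,1,0,0])).as_quat(); return [q[3],q[0],q[1],q[2]]
def snap(name,file=None):
    s=telemetry.sense(); d=eyes.get_image(name)
    if 'T' not in d:
        T=np.eye(4); w,x,y,z=s['ee_rot']; T[:3,:3]=R.from_quat([x,y,z,w]).as_matrix(); T[:3,3]=s['position']
        d['T']=T@d['tool_from_camera']
    if file:
        cv2.imwrite(f'pics/{file}.png',cv2.cvtColor(d['image'],cv2.COLOR_RGB2BGR))
        np.savez(f'pics/{file}.npz',T=d['T'],fovy=d['fovy'],cx=d['cx'],cy=d['cy'])
    return d
def toworld(d,uv,z):
    f=240/np.tan(np.radians(float(d['fovy']))/2)
    uv=np.atleast_2d(uv).astype(float); T=d['T']
    r=np.c_[(uv[:,0]-d['cx'])/f,-(uv[:,1]-d['cy'])/f,-np.ones(len(uv))]@T[:3,:3].T
    return T[:3,3]+r*((z-T[2,3])/r[:,2])[:,None]
E
python3 - <<'E'
from h import *
np.set_printoptions(precision=4,suppress=True)
d=snap('top')
print(toworld(d,[(341,243),(433,239),(436,278),(344,283)],.012))
print(toworld(d,[(361,266),(390,265),(418,265)],.043))
print(toworld(d,[(209,194),(294,194),(294,256),(209,257)],.014), toworld(d,[(223,220),(276,220),(276,254),(224,254)],.0535))
E
```

```text
[[ 0.5378 -0.071   0.012 ]
 [ 0.5487 -0.3408  0.012 ]
 [ 0.4346 -0.3462  0.012 ]
 [ 0.4212 -0.0787  0.012 ]]
[[ 0.4682 -0.1261  0.043 ]
 [ 0.4708 -0.209   0.043 ]
 [ 0.4705 -0.2891  0.043 ]]
[[0.684  0.3168 0.014 ]
 [0.6834 0.0665 0.014 ]
 [0.5    0.0662 0.014 ]
 [0.4979 0.3131 0.014 ]] [[0.6006 0.268  0.0535]
 [0.6001 0.1165 0.0535]
 [0.5025 0.116  0.0535]
 [0.503  0.2635 0.0535]]
```

Run:
```python
from h import *
ctrl.move_pose([.60,.191,.17],quat(0)); snap('wrist','fix')
ctrl.move_pose([.50,-.209,.12],quat(.04)); snap('wrist','tray')
print(telemetry.sense()['time'])
for n,(r0,r1,c0,c1) in dict(fix=(0,480,0,640),tray=(90,390,80,580)).items():
    im=cv2.imread(f'pics/{n}.png')[r0:r1,c0:c1]; 
    if n=='tray': im=cv2.resize(im,None,fx=1.6,fy=1.6,interpolation=cv2.INTER_CUBIC)
    cv2.imwrite(f'pics/{n}_v.png',im)
```

```text
3.9167
```

View pics/fix_v.png

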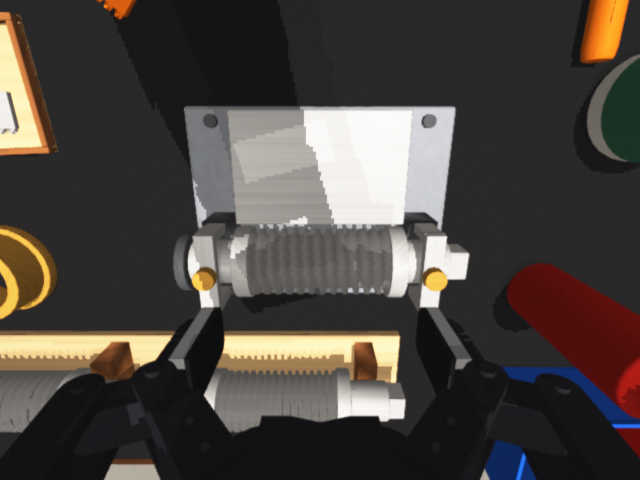

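View pics/tray_v.png

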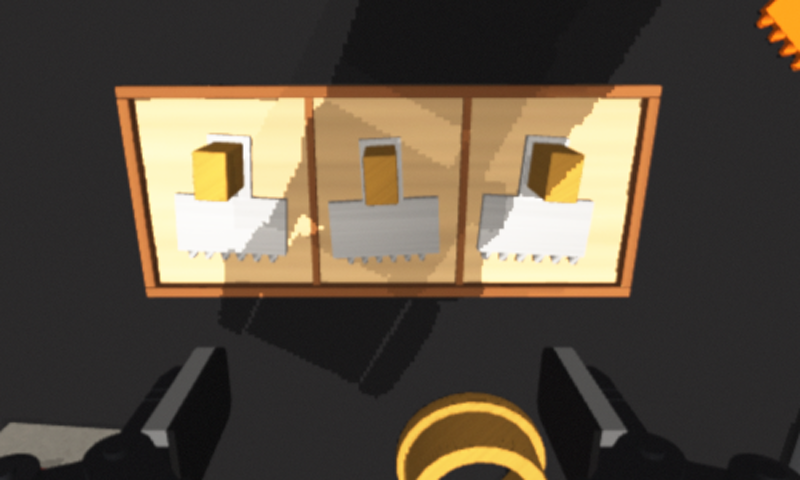

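The fixture shows the rest at (230-410,110-222) and the screw thread at (245-392,225-297). The tray crop shows three grey leaves with brass grips, heads at about (232,225), (385,228) and (535,228), teeth downwards (+x). None of them is the orange or green decoy. I'll enlarge the teeth and the thread to compare pitches.

Run:
```python
import cv2, numpy as np
t=cv2.imread('pics/tray.png'); f=cv2.imread('pics/fix.png')
R_=lambda a,s:cv2.resize(a,None,fx=s,fy=s,interpolation=cv2.INTER_CUBIC)
# tray: rows 165-265, three leaves cols 180-270,275-365,370-460 -> scale 2.9 ; fix thread cols 230-410 scale 4.35
a=np.hstack([R_(t[170:262,c:c+90],2.95)[:, :265] for c in (182,278,372)])
b=R_(f[213:285,230:412],4.37)
o=np.vstack([np.pad(x,((0,0),(0,800-x.shape[1]),(0,0))) for x in (a,b)]); print(a.shape,b.shape); cv2.imwrite('pics/zoom.png',o[:600])
```

```text
(271, 795, 3) (315, 795, 3)
```

View pics/zoom.png

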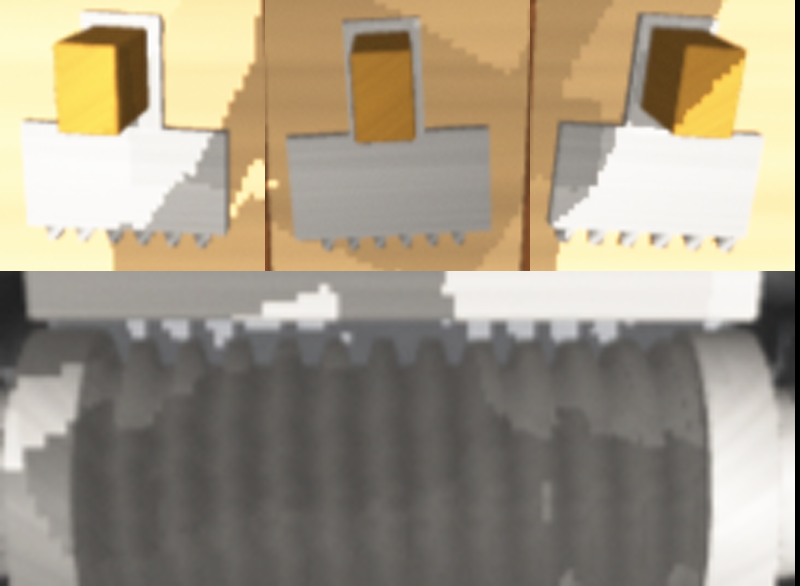

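Leaf teeth: left about 30 px per tooth (~8.9 mm), middle ~25.8 px (~7.8 mm), right ~32 px (~9.75 mm). Next, measure the thread pitch against its 120 mm collars, and the leaf poses.

Run:
```python
from h import *
np.set_printoptions(precision=4,suppress=True)
F=dict(np.load('pics/fix.npz')); T=dict(np.load('pics/tray.npz'))
g=cv2.cvtColor(cv2.imread('pics/fix.png'),cv2.COLOR_BGR2GRAY).astype(float)
for r0 in (240,248,256,264,272):
    row=g[r0:r0+8].mean(0); c=np.arange(252,388); y=row[c]-np.polyval(np.polyfit(c,row[c],3),c)
    y*=np.hanning(len(y)); P=np.linspace(8,14,601)
    s=[abs((y*np.exp(-2j*np.pi*c/p)).sum()) for p in P]; i=np.argmax(s); ph=np.angle((y*np.exp(-2j*np.pi*c/P[i])).sum())
    e=np.abs(np.diff(row)); L=238+np.argmax(e[238:258]); Rr=382+np.argmax(e[382:402])
    print(r0,'pitch px',P[i],s[i],'bright u0',(-ph/2/np.pi*P[i]),'collars',L,Rr,'mm',P[i]*120/(Rr-L))
# rest edges and screw: zoom->raw px: /4.37+(230,213)
print('rest', toworld(F,[(229,110),(304,110),(410,110),(406,222),(235,223)],.0535))
crest=np.array([(140,345),(382,345),(627,345),(675,345)])/4.37; crest[:,1]=(crest[:,1]-271)/4.37*4.37
cr=np.array([140,188,237,287,334,382,430,480,529,577,627,675])/4.37+230
rr=213+(345-271)/4.37
for z in (.070,.076,.08):
    w=toworld(F,np.c_[cr,np.full(len(cr),rr)],z); p=np.polyfit(range(12),w[:,1],1); print(z,w[0],'pitch',p, 'res',np.ptp(w[:,1]-np.polyval(p,range(12))))
def t(pts,c,off): return [(c+(x-off)/2.95,170+y/2.95) for x,y in pts]
for n,c,off,corn,teeth,blk in (('L',182,0,[(25,226),(228,236),(22,120),(229,131)],[(55,233),(205,241)],[(62,43),(55,42),(125,43),(117,133),(57,131)]),
  ('M',278,265,[(292,238),(490,230),(286,137),(488,126)],[(329,243),(458,237)],[(350,53),(411,52),(414,140),(356,142)]),
  ('R',372,530,[(549,222),(747,235),(558,122),(761,134)],[(566,235),(727,243)],[(684,43),(745,51),(731,137),(673,133)])):
    w=toworld(T,t(corn,c,off),.009); b=toworld(T,t(blk,c,off),.043); h=toworld(T,t(teeth,c,off),.009)
    ex=w[0]-w[1]; print(n,'width',np.linalg.norm(ex),np.linalg.norm(w[2]-w[3]),'edgemid',(w[0]+w[1])/2,'yaw',np.arctan2((w[1]-w[0])[1],(w[1]-w[0])[0])-np.pi/2,np.arctan2((w[3]-w[2])[1],(w[3]-w[2])[0])-np.pi/2,'backmid',(w[2]+w[3])/2,'pitch',np.linalg.norm(h[0]-h[1])/5)
    print(b[:, :2])
```

```text
240 pitch px 11.86 206.83932098818593 bright u0 -4.056003371318296 collars 247 391 mm 9.883333333333333
248 pitch px 11.870000000000001 251.41632924033883 bright u0 -4.163322573432173 collars 246 391 mm 9.82344827586207
256 pitch px 11.97 260.5382296243682 bright u0 5.529822884896716 collars 245 392 mm 9.771428571428572
264 pitch px 12.01 263.2610196302893 bright u0 4.866582362318763 collars 245 392 mm 9.80408163265306
272 pitch px 11.84 199.26310591912582 bright u0 -2.245660157594948 collars 246 391 mm 9.798620689655172
rest [[0.5053 0.1191 0.0535]
 [0.5052 0.1796 0.0535]
 [0.5051 0.265  0.0535]
 [0.5984 0.2695 0.0535]
 [0.5996 0.1165 0.0535]]
0.07 [0.6011 0.1433 0.07  ] pitch [0.0095 0.1433] res 0.0005689198927582295
0.076 [0.5993 0.1444 0.076 ] pitch [0.0093 0.1443] res 0.0005565231771525181
0.08 [0.5981 0.1451 0.08  ] pitch [0.0091 0.1451] res 0.0005482587000819605
L width 0.061788302823540205 0.06082095052468183 edgemid [ 0.526  -0.2922  0.009 ] yaw -0.01086379215006561 -0.013133051182045108 backmid [ 0.4929 -0.2909  0.009 ] pitch 0.009149018995372528
[[ 0.4635 -0.2965]
 [ 0.4633 -0.2983]
 [ 0.4628 -0.2806]
 [ 0.4863 -0.2838]
 [ 0.4865 -0.2994]]
M width 0.06055552107735032 0.059741629593099886 edgemid [ 0.5234 -0.2061  0.009 ] yaw 0.0845487516289063 0.09741641887833752 backmid [ 0.4913 -0.2086  0.009 ] pitch 0.007908710654259285
[[ 0.4628 -0.2191]
 [ 0.4619 -0.2036]
 [ 0.4848 -0.2017]
 [ 0.486  -0.2168]]
R width 0.060873116680975635 0.0602848020120238 edgemid [ 0.5182 -0.124   0.009 ] yaw -0.027514777946200386 -0.018710902692237852 backmid [ 0.4867 -0.1246  0.009 ] pitch 0.009910339971446181
[[ 0.4566 -0.1317]
 [ 0.458  -0.1159]
 [ 0.4804 -0.116 ]
 [ 0.48   -0.1312]]
```

The thread pitch comes out at about 9.8 mm (collar-scaled), which matches the right-hand leaf (9.9 mm, at y≈-0.124). Its block centre (0.4688,-0.1237) agrees with its edge minus 50 mm. I'll pick that one and feel it in first.

```bash
cat >> h.py <<'E'
np.set_printoptions(precision=4,suppress=True)
def st(tag=''):
    s=telemetry.sense(); print(tag,round(s['time'],2),s['position'],'F',s['contact_force'],'w',round(s['grip_width'],4),round(s['grasp_force'],1)); return s
def probe(y,x0,x1,z,f=5):
    ctrl.servo_line([x0,y,z],vel=.05); b=telemetry.sense()['contact_force']
    hit=ctrl.servo_line([x1,y,z],vel=.015,max_force=f); s=telemetry.sense()
    print('probe y%.4f'%y,hit,'x%.4f'%s['position'][0],'dF',s['contact_force']-b,round(s['time'],2)); return hit,s['position'][0],s['contact_force']-b
E
python3 - <<'E'
from h import *
q=quat(-.02); grip(.04)
ctrl.move_pose([.4686,-.1238,.075],q)
print(ctrl.servo_line([.4686,-.1238,.0138],vel=.08,max_force=10)); st('down')
grip(.0,grasp_force=40); st('grip')
ctrl.servo_line([.4686,-.1238,.11],vel=.12); st('lift')
ctrl.move_pose([.533,.190,.11],quat(0)); 
ctrl.servo_line([.533,.190,.070],vel=.08)
print(ctrl.servo_line([.533,.190,.058],vel=.015,max_force=3)); s=st('rest')
snap('wrist','onrest')
E
```

```text
False
down 5.83 [ 0.4689 -0.124   0.0142] F [-0.6062  0.2074  0.8655] w 0.0403 0.0
grip 6.3 [ 0.4686 -0.1238  0.0139] F [0.0812 0.6631 0.4813] w -0.0002 0.0
lift 7.25 [ 0.4682 -0.1237  0.1093] F [-0.2628  0.1067 -0.7464] w 0.0004 0.0
False
rest 10.07 [0.5331 0.19   0.0581] F [ 0.4146 -1.0601 -0.593 ] w -0.0001 0.0
```

The grip closed on nothing, so I'll look.

Run:
```python
from h import *
ctrl.servo_line([.533,.190,.11],vel=.15)
ctrl.move_pose([.45,-.15,.10],quat(0)); d=snap('wrist','look2'); st()
```

```text
11.98 [ 0.4504 -0.1492  0.0999] F [ 0.3309  0.2354 -0.135 ] w 0.0002 0.0
```

View pics/look2.png

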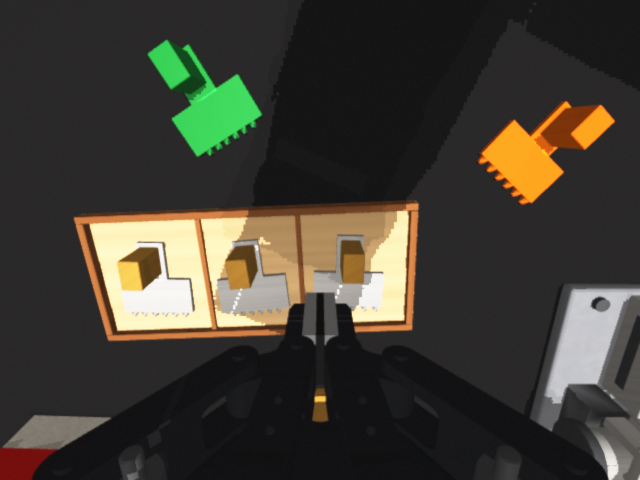

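Run:
```python
from h import *
F=dict(np.load('pics/look2.npz')); f=240/np.tan(np.radians(float(F['fovy']))/2)
def proj(p):
    c=np.linalg.inv(F['T'])@np.r_[p,1]; return F['cx']+f*c[0]/-c[2], F['cy']-f*c[1]/-c[2]
s=st(); print(s['ee_rot'], F['T'])
print('tcp',proj(s['position']),'top block',proj([.4686,-.1238,.043]))
print(toworld(F,[(342,241),(361,241),(363,282),(344,283)],.043))
print(toworld(F,[(314,305),(381,308),(315,271),(382,274)],.009))
print('tray corners',toworld(F,[(77,216),(417,203),(412,329),(110,339)],.012))
im=cv2.imread('pics/look2.png'); cv2.imwrite('pics/l2z.png',cv2.resize(im[195:345,290:430],None,fx=4,fy=4,interpolation=cv2.INTER_CUBIC))
```

```text
11.98 [ 0.4504 -0.1492  0.0999] F [ 0.3309  0.2354 -0.135 ] w 0.0002 0.0
[-0.     -0.0006  1.      0.0001] [[-0.0011 -0.948  -0.3182  0.37  ]
 [ 1.     -0.0012  0.0001 -0.1488]
 [-0.0005 -0.3182  0.948   0.2751]
 [ 0.      0.      0.      1.    ]]
tcp (np.float64(318.92862637028827), np.float64(277.98159649521557)) top block (np.float64(353.2883065968217), np.float64(268.24842345409115))
[[ 0.4472 -0.1327  0.043 ]
 [ 0.4472 -0.1189  0.043 ]
 [ 0.4798 -0.1161  0.043 ]
 [ 0.4807 -0.1304  0.043 ]]
[[ 0.5184 -0.1538  0.009 ]
 [ 0.5213 -0.0942  0.009 ]
 [ 0.4856 -0.1528  0.009 ]
 [ 0.4884 -0.0953  0.009 ]]
tray corners [[ 0.4367 -0.3434  0.012 ]
 [ 0.4258 -0.0719  0.012 ]
 [ 0.5409 -0.0657  0.012 ]
 [ 0.5518 -0.3396  0.012 ]]
```

View pics/l2z.png

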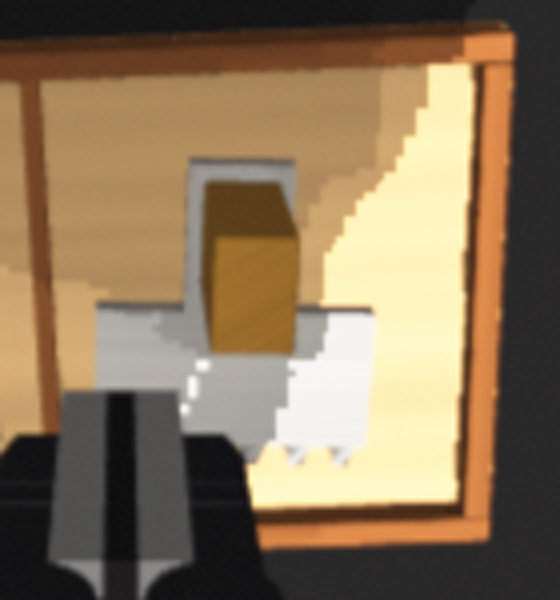

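Run:
```python
from h import *
F=dict(np.load('pics/look2.npz')); f=240/np.tan(np.radians(float(F['fovy']))/2)
def proj(p):
    c=np.linalg.inv(F['T'])@np.r_[p,1]; return F['cx']+f*c[0]/-c[2], F['cy']-f*c[1]/-c[2]
p=telemetry.sense()['position']
for d in (0,.01,.02,.03,.04):
  for e in (-.011,0,.011): print(d,e,np.round(proj(p+[e,0,d])))
```

```text
0 -0.011 [319. 260.]
0 0 [319. 278.]
0 0.011 [319. 295.]
0.01 -0.011 [319. 267.]
0.01 0 [319. 286.]
0.01 0.011 [319. 304.]
0.02 -0.011 [319. 275.]
0.02 0 [319. 294.]
0.02 0.011 [319. 313.]
0.03 -0.011 [319. 283.]
0.03 0 [319. 304.]
0.03 0.011 [319. 324.]
0.04 -0.011 [319. 293.]
0.04 0 [319. 315.]
0.04 0.011 [319. 336.]
```

The leaf is where I measured it: its block projects to within 1 px of the prediction. But the fingertips appear about 35-40 mm short of the stated TCP (tip edge at row 293, against a predicted 260). That would put the closed pads above the 43 mm block top, hence the miss. A light touch on bare bench will settle it.

Run:
```python
from h import *
ctrl.move_pose([.47,.0,.04],quat(0)); st()
print(ctrl.servo_line([.47,.0,-.045],vel=.04,max_force=5)); st('touch')
ctrl.servo_line([.47,.0,.06],vel=.15)
```

```text
12.68 [0.4703 0.0002 0.0402] F [ 0.4678 -0.1078 -0.0245] w -0.0001 0.0
True
touch 14.27 [ 0.4699  0.     -0.0318] F [-2.2425  0.3931  9.0918] w -0.0003 4.8
```

The real fingertip is about 31.5 mm behind the reported TCP, and the picture of the tip face (rows 293-335) puts it about 5 mm towards +x. I'll correct for both and regrasp.

```bash
cat >> h.py <<'E'
D=np.array([-.005,0,-.0315])   # add to the wanted fingertip position (yaw~0) to get the reported-TCP target
def V(x,y,z): return list(np.array([x,y,z])+D)
E
python3 - <<'E'
from h import *
q=quat(-.02); grip(.04)
ctrl.move_pose(V(.4686,-.1238,.075),q)
hit=ctrl.servo_line(V(.4686,-.1238,.0135),vel=.08,max_force=8); st('down %s'%hit)
grip(.0,grasp_force=40); s=st('grip')
if s['grip_width']>.012:
    ctrl.servo_line(V(.4686,-.1238,.11),vel=.12); st('lift')
    ctrl.move_pose(V(.533,.190,.11),quat(0)); 
    ctrl.servo_line(V(.533,.190,.070),vel=.08)
    print(ctrl.servo_line(V(.533,.190,.057),vel=.015,max_force=3)); s=st('rest')
snap('wrist','onrest')
E
```

```text
down False 16.98 [ 0.4639 -0.1239 -0.0176] F [0.616  0.2414 0.2753] w 0.0402 0.0
grip 17.32 [ 0.4639 -0.124  -0.0175] F [-2.1237  0.0363  6.6563] w 0.0153 39.8
lift 18.27 [ 0.4632 -0.1237  0.0778] F [-0.3652  0.1806 -1.739 ] w 0.0156 39.0
True
rest 20.68 [0.528  0.19   0.0321] F [-1.0877 -0.43    4.4322] w 0.0148 40.0
```

View pics/onrest.png

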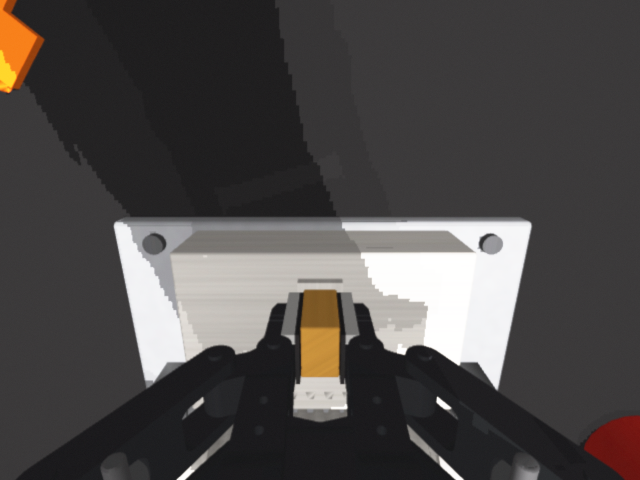

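The block is held square between the pads and the leaf is on the rest. Now I feel gently for the grooves.

Run:
```python
from h import *
z=.0323; x0=.536
ctrl.servo_line([.528,.19,z],vel=.03); ctrl.servo_line([x0,.19,z],vel=.05); st()
best=-1
for y in (.190,.1915,.1885,.193,.187,.1945,.1855):
    hit,x,dF=probe(y,max(x0,best-.003),.5535,z,5)
    if best>0 and x>best+.002: st('deeper'); break
    best=max(best,x)
```

```text
21.28 [0.5363 0.1899 0.0321] F [0.0679 0.4063 0.3683] w 0.0156 39.1
probe y0.1900 True x0.5496 dF [-3.1087 -1.5072  6.1739] 22.41
probe y0.1915 True x0.5478 dF [ 5.3373 -0.7908  0.2725] 22.92
probe y0.1885 True x0.5468 dF [-0.0496 -1.9031  2.688 ] 23.38
probe y0.1930 True x0.5466 dF [-0.8591  4.6759  0.909 ] 23.83
probe y0.1870 True x0.5466 dF [-0.7373 -3.0907  1.0657] 24.29
probe y0.1945 True x0.5461 dF [ 2.7989  4.4921 -1.2712] 24.78
probe y0.1855 True x0.5461 dF [ 2.2104 -6.5915  0.3722] 25.29
```

Run:
```python
from h import *
st('now'); ctrl.servo_line([.530,.1855,.0323],vel=.04); st('back'); ctrl.servo_line([.538,.190,.0323],vel=.05); ctrl.sleep(.2); b=st('base')['contact_force']
for x in (.542,.5445,.5455,.5465,.5475,.548,.5485,.549,.5495,.550):
    hit=ctrl.servo_line([x,.19,.0323],vel=.015,max_force=7); ctrl.sleep(.05); s=telemetry.sense(); print(x,hit,s['position'],s['contact_force']-b,round(s['time'],2))
    if hit: break
```

```text
now 25.29 [0.5461 0.1875 0.0322] F [-0.5888  4.8505  3.2019] w 0.0154 42.0
back 25.85 [0.5296 0.1853 0.0323] F [-3.0871 -0.7206  4.3547] w 0.0152 40.2
base 26.38 [0.538  0.1899 0.0323] F [1.792  1.1938 1.1784] w 0.0153 40.1
0.542 False [0.5422 0.19   0.0323] [-0.7688 -1.4956  0.2727] 26.85
0.5445 False [0.5447 0.19   0.0323] [-1.5728 -0.319   0.8472] 27.22
0.5455 False [0.5455 0.19   0.0323] [-2.6853 -1.0848  1.0216] 27.52
0.5465 False [0.5465 0.19   0.0323] [-3.2394 -1.5008  1.2144] 27.82
0.5475 False [0.5475 0.19   0.0323] [-4.5077 -1.5936  2.9033] 28.12
0.548 False [0.5479 0.1899 0.0323] [-5.5834 -2.0796  3.5103] 28.42
0.5485 False [0.5483 0.1899 0.0323] [-7.6411 -2.777   4.07  ] 28.72
0.549 False [0.5483 0.19   0.0323] [-10.6876  -4.0787   7.5143] 29.02
0.5495 False [0.5484 0.19   0.0324] [-16.4094  -3.1492   9.3885] 29.32
0.55 False [0.5485 0.1901 0.0324] [-18.6998  -3.4937  12.0521] 29.62
```

The stop at x=0.5484 is within 0.1 mm of the predicted home (0.5485), and sideways moves were blocked, as they would be in engaged grooves. I'll relax the push, let go and look.

Run:
```python
from h import *
ctrl.servo_line([.5482,.19,.0323],vel=.02); ctrl.sleep(.1); st('relaxed')
ctrl.servo_line([.5482,.19,.0318],vel=.02,max_force=3)
grip(.04); st('open')
ctrl.servo_line([.5482,.19,.10],vel=.12)
ctrl.move_pose([.575,.19,.13],quat(0)); snap('wrist','home'); st()
im=cv2.imread('pics/home.png'); cv2.imwrite('pics/homez.png',cv2.resize(im[130:330,190:450],None,fx=3,fy=3,interpolation=cv2.INTER_CUBIC))
```

```text
relaxed 29.97 [0.5483 0.19   0.0323] F [-2.5921 -0.7014  4.1372] w 0.0153 40.2
open 30.57 [0.5482 0.1899 0.0316] F [0.4868 0.6524 0.3683] w 0.0398 0.0
 31.62 [0.5745 0.1898 0.1288] F [ 0.1523 -0.0884  0.0915] w 0.0397 0.0
```

View pics/homez.png

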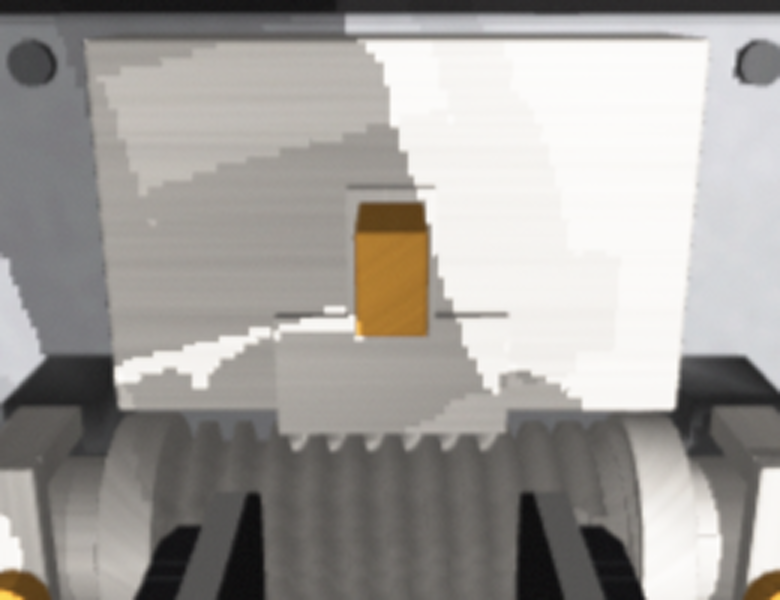

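Run:
```python
from h import *
F=dict(np.load('pics/home.npz'))
r=lambda *p:[(190+x/3,130+y/3) for x,y in p]
print('leaf edge (top)',toworld(F,r((280,434),(506,434)),.0585)[:,:2]); print('head back',toworld(F,r((276,317),(508,317)),.0585)[:,:2])
print('block top',toworld(F,r((356,233),(428,233),(427,336),(357,336)),.0925)[:,:2])
print('rest',toworld(F,r((117,409),(678,409),(86,40),(706,38)),.0535)[:,:2])
```

```text
leaf edge (top) [[0.6054 0.1615]
 [0.6054 0.2215]]
head back [[0.5729 0.1616]
 [0.5728 0.2208]]
block top [[0.5433 0.1834]
 [0.5433 0.1988]
 [0.5665 0.1988]
 [0.5665 0.1834]]
rest [[0.6003 0.1174]
 [0.6003 0.268 ]
 [0.5052 0.1181]
 [0.5047 0.266 ]]
```

The picture shows the leaf flat and square on the rest. Its six teeth (crop 298-487, row 440) lie in the grooves, and its edge is 4.6 mm beyond the rest's end (home is 4.0, a misfit 1 or less). It is within 1 mm of mid-thread in y, and the gripper is clear, so I'm handing in.

Run:
```python
from h import *
print(order.finish_job()); st()
```

```text
the job is handed in; nothing more can be done
None
the job is handed in; nothing more can be done
```

Job handed in: the leaf from the tray's +y compartment (about 9.9 mm tooth pitch) seated at the home stop and lies released on the rest at mid-thread; the other two were never moved from the tray, since camera pitch measurements picked the match and I didn't try them on the thread.

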